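# Tap the clamp wedge tight

## Robot

A 6-joint arm with a two-finger parallel gripper is mounted at the origin on the work surface. World frame = base frame: x ahead of the robot, y to its left, z up, the work surface at z = 0. Lengths are in m, angles in rad, forces in N, time in s.
With the tool pointing down it reaches from about 0.325 to 0.9 m from the base axis. Payload 6.1 kg.
Tool frame: the origin (TCP) lies on the centre line of the jaws, within the pads' length; the fingertips stand 14 mm ahead of it and the grasp point (between the pads) lies 5 mm behind it; z points along the fingers, y is the line along which they close (so a half turn about z gives the same grasp; the last joint's range is limited). The gripper opens to 85 mm and grips with 20 to 120 N. Pads are 22 mm wide; open, the fingers measure 114 mm over their backs; the gripper's body (76 mm by 85 mm) begins 54 mm behind the grasp point. The pads swing forward as they close: fully open they stand 13 mm farther back than shut.
Start: joints at [-1.421, 0.22, 1.526, -0, 1.395, -0.126], TCP at [0.17, -0.601, 0.245] pointing down, gripper open.
Joint ranges: [-2.98, 2.98], [-0.91, 2.08], [0.09, 2.57], [-1.24, 4.39], [0.2, 2.65], [-2.68, 2.68]. Speed limits (rad/s): [2.57, 2.57, 3.01, 3.14, 3.14, 3.14].

## Interface

Orientations are given as a unit quaternion [w, x, y, z].
In Python, from plant import arm, optics, ticket gives the robot as it stands.
- The arm moves only by the tool jog_arm, never from a script. Its arguments are lists of equal length, an entry for each row: "fingers": the opening, from 0 (shut) to 1 (fully open); "offset": the shift along the world's x, y, z normalised to -1 to 1, where 1 is 0.3 m, a list of three; "rot": the turn, a rotation vector about the world's x, y, z normalised to -1 to 1, where 1 is 90 degrees, a list of three. A call has 1 to 8 rows; each row shifts and turns the commanded pose from where the row before left it; what a row does not reach is not made up. A row lasts 1/8 s, in which the tool goes at most 62.5 mm and 10.7 degrees, less where a joint would pass 70% of its speed; a pose out of reach is approached as far as the arm can. A call with a number of a shift or a turn outside -1 to 1 is refused whole. A call with a gripper value outside its range is refused whole. The fingers move at their own pace and stop on an object; the grip force is fixed at half the most. Time passes only in rows, so rows that do not move let the fingers close. It gives the time, the measured TCP pose, the force, the opening and the grip force at its end, in the units of the state.
- arm.get_state(): the state, without advancing time (a new reading comes with each control period).
- optics.capture(name): name is "scene" or "top"; returns the picture (384x512x3 uint8, red, green, blue); there is no depth.
- optics.camera_info(name): a dict with "fovy" (degrees; the focal length in pixels is half the picture's height over the tangent of half this angle, whatever the lens; pixels are square), "cx", "cy" (the principal point, pixels), "rvec" (rotation vector, rad) and "tvec" (3), from world to camera coordinates, as OpenCV has them. Camera axes: x right, y down, z forward; pixel columns grow to the right and rows downward; lengths in m; the calibration is good to about 2 mm. A picture is of the moment at which its call begins. camera_info takes no time and is no camera call.
- ticket.sign_off(): hands the job in; it is judged then, once.
The state is a dict: "t": time; "joint_pos": joint angles; "joint_vel": joint speeds; "effort": joint torques, N m; "position": TCP position; "orientation": TCP orientation; "force": force on the tool from outside, world axes, zero at the start; "wrist_torque": the same for the moment, N m; "width": opening from 0.0 (shut) to 1.0 (fully open); "grasp_force": force on a finger pad.
Only numpy, scipy, OpenCV 4.12 (cv2) and the standard library are available. Lean on these libraries where they do the work, as an engineer would, in place of code of your own. Each camera call takes 0.05 s, during which the arm holds its last target. There are 200 camera calls.

## Task

The grey tin in the wooden wedge clamp is still loose. Pick up the soft-faced hammer and with it alone tap the clamp's protruding wedge in sideways, in two or more separate taps, drawing the hammer well back in between, until the wedge goes no further and sits tight. Then lay the hammer flat on the bench, clear of the wedge.

Things in the scene. Friction and masses are not known exactly. Their poses are not given: they have to be found in the camera images.
- hammer_grip (a point): Point to grip on the wooden handle of a double-faced soft-face hammer (dark steel head, white faces) lying flat on the bench, 0.4 kg. On the handle's centre line, 18 mm above the bench. x axis along the handle to the head, z up. Handle here 24 mm wide (y), 30 mm high; it reaches 150 mm back from here.
- hammer_head (a point): Centre of the hammer's head, 50 mm ahead of the grip point along x; same axes. The head is a cylinder 90 mm long, 36 mm in diameter, lying along y: its two flat striking faces, both alike, are 45 mm either side of this point, which is 18 mm above the bench while the hammer lies.
- wedge_butt (a point): Centre of the butt (thick end face, 36 wide, 40 mm high) of the pale wedge in the clamp, 45.5 mm above the bench. y axis points straight out of the butt, to the robot's left: drive it along -y. x is level, away from the robot: the fence lies at x -18 to -48 mm (top 70 mm above the bench), the tin at +40 to +131 mm (top 101 mm). Clamp fixed, base 25 mm thick.
- wedge (a joint): How far the wedge is driven in, in m: 0 = butt 60 mm out of the clamp; 0.040 = fully home, jaw tight on the tin, butt 20 mm out: there it stops dead. It starts between 0 and 0.012. It slides with about 4 N of friction and stays where it is left.

How it is judged:
By the outcome, as a careful person would: the job done as asked, in the order asked, and still so for the second after the job is handed in, with the robot touching nothing.
It also fails if it takes over 51 s, if anything falls off the work surface, if the arm or the gripper's body presses on something with over 40 N, if the wrist force passes 120 N, or if a joint passes its speed limit or range.

## Working session

There is one attempt and no reset: what is moved stays moved. The work goes in short steps, Python scripts to look and compute and a tool call to move; the robot and the scene stay as the last step left them, time stands still between calls to the robot, and variables do not carry over. Pictures are saved under pics/ and viewed, at most 10 in all, crops included, and the job is handed in when it is done.

Besides the shell and the picture viewer there is one more tool, called after "Request:" by a JSON object that holds its "method" and its "body", one argument or row to a line. jog_arm: Moves the arm, as the interface text tells. Its arguments: {"type":"object","properties":{"fingers":{"type":"array","items":{"type":"number"}},"offset":{"type":"array","items":{"type":"array","items":{"type":"number","minimum":-1,"maximum":1}}},"rot":{"type":"array","items":{"type":"array","items":{"type":"number","minimum":-1,"maximum":1}}}},"required":["fingers","offset","rot"]}

```bash
mkdir -p pics
python3 - <<'E'
from plant import arm, optics
import cv2
for n in("scene","top"):
    i=optics.camera_info(n);print(n,i)
    cv2.imwrite(f"pics/{n}0.png",cv2.resize(optics.capture(n)[:,:,::-1],(800,600),interpolation=cv2.INTER_CUBIC))
s=arm.get_state();print(s)
E
```

```text
scene {'fovy': 52.680568738993394, 'cx': 251.8390654623677, 'cy': 197.38432299893196, 'rvec': array([ 2.14260118,  1.33012803, -0.45989859]), 'tvec': array([-0.34975282, -0.27093877,  0.97990633])}
top {'fovy': 47.363790862492834, 'cx': 260.5192662001959, 'cy': 191.55227620220862, 'rvec': array([ 2.1689541 , -2.12649101,  0.16315211]), 'tvec': array([0.12803769, 0.54448834, 0.65692289])}
{'t': 0.1, 'joint_pos': array([-1.42106122e+00,  2.21175384e-01,  1.52748482e+00, -3.00526008e-05,
        1.39472450e+00, -1.26116565e-01]), 'joint_vel': array([-0.0007864 , -0.00327242, -0.00234434,  0.00033124,  0.0011427 ,
       -0.00095151]), 'effort': array([ 1.44134159e-03, -4.98243642e+01, -3.90547121e+01, -1.71328720e-04,
        5.63772177e-03, -3.22393009e-05]), 'position': array([ 0.17012738, -0.60085474,  0.2442975 ]), 'orientation': array([-8.95789283e-04,  9.90502540e-01,  1.37491509e-01, -2.53717599e-05]), 'force': array([-0.14019799, -0.0564199 ,  0.13512334]), 'wrist_torque': array([-7.28977062e-03,  4.47285678e-05,  2.99856784e-02]), 'grasp_force': 0.0, 'width': 0.9993370197906036}
```

View pics/scene0.png

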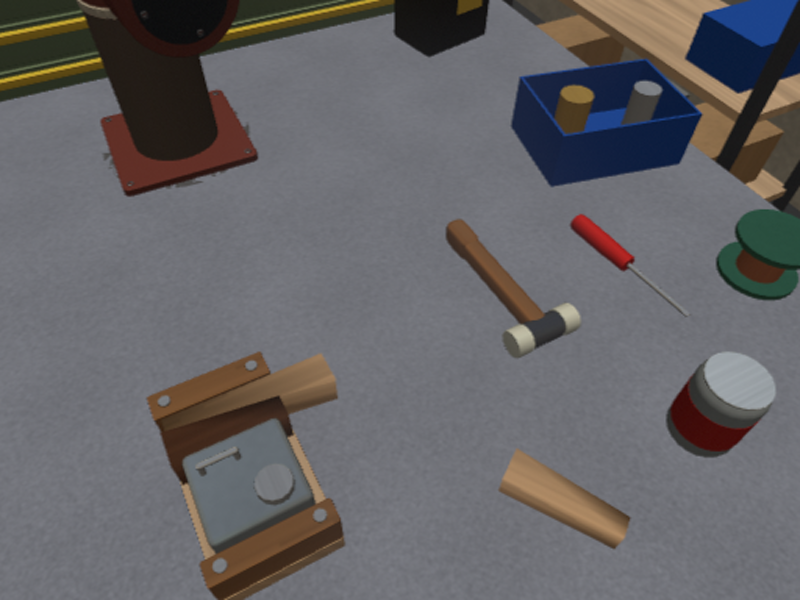

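View pics/top0.png

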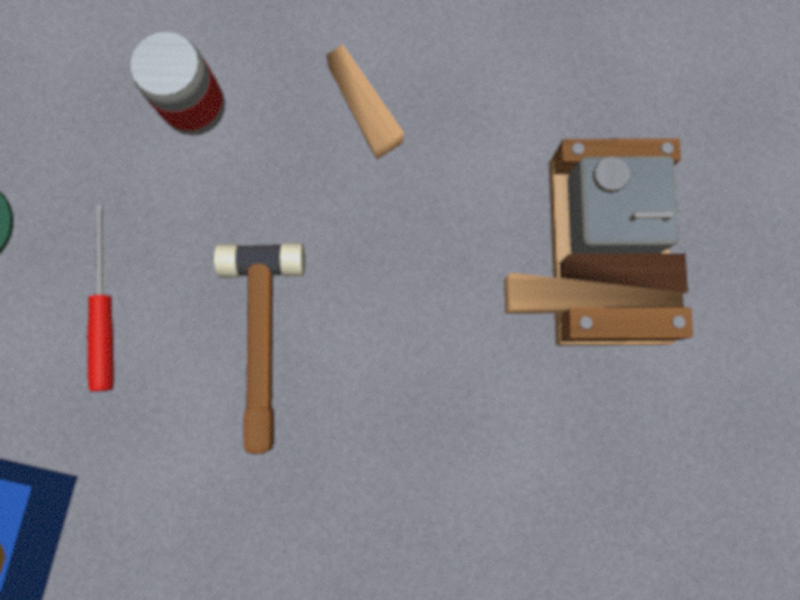

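The top view (+y left, +x up) shows the hammer head centred at about (259,260), with its handle running down to (258,450). The wedge butt's top edge runs from (507,275) to (509,312).

```bash
cat > h.py <<'E'
import numpy as np, cv2
from plant import optics
def ray(n,px,z,s=1.5625):
    i=optics.camera_info(n);f=192/np.tan(np.radians(i['fovy']/2))
    R=cv2.Rodrigues(i['rvec'])[0];c=-R.T@i['tvec']
    u,v=[(p+.5)/s-.5 for p in px]
    d=R.T@np.array([(u-i['cx'])/f,(v-i['cy'])/f,1]);return c+d*(z-c[2])/d[2]
def pix(n,P,s=1.5625):
    i=optics.camera_info(n);f=192/np.tan(np.radians(i['fovy']/2))
    q=cv2.Rodrigues(i['rvec'])[0]@np.array(P)+i['tvec']
    return [(p+.5)*s-.5 for p in (f*q[0]/q[2]+i['cx'],f*q[1]/q[2]+i['cy'])]
E
python3 - <<'E'
from h import *
np.set_printoptions(precision=4,suppress=True)
for k,p,z in [("headL",(214,260),.018),("headR",(304,260),.018),("head front",(259,244),.02),("h1",(260,290),.033),("h2",(259,400),.033),("handle end",(258,452),.02),
 ("butt a",(507,275),.0655),("butt b",(509,312),.0655),("fence L near",(570,338),.07),("fence L far",(569,309),.07),("fence R",(691,337),.07),("tin",(584,157),.101),("tin2",(586,244),.101),("base edge",(558,345),.025),("base edge far",(553,160),.025)]:
    print(k,ray("top",p,z))
# scene: butt top corners, head
for k,p,z in [("sbutt a",(320,355),.0655),("sbutt b",(333,373),.0655),("headL c",(518,341),.018),("headR",(572,317),.018)]: print(k,ray("scene",p,z))
E
```

```text
headL [0.5832 0.3438 0.018 ]
headR [0.5851 0.2488 0.018 ]
head front [0.601  0.2968 0.02  ]
h1 [0.5497 0.2904 0.033 ]
h2 [0.4378 0.2858 0.033 ]
handle end [0.3858 0.2868 0.02  ]
butt a [0.5645 0.0411 0.0655]
butt b [0.5278 0.0392 0.0655]
fence L near [ 0.503 -0.019  0.07 ]
fence L far [ 0.5313 -0.0185  0.07  ]
fence R [ 0.5063 -0.1363  0.07  ]
tin [ 0.6743 -0.0276  0.101 ]
tin2 [ 0.589  -0.0279  0.101 ]
base edge [ 0.4998 -0.0175  0.025 ]
base edge far [ 0.6986 -0.0147  0.025 ]
sbutt a [0.5345 0.0366 0.0655]
sbutt b [0.5614 0.0401 0.0655]
headL c [0.5865 0.2615 0.018 ]
headR [0.5854 0.3407 0.018 ]
```

Request:
{"method": "jog_arm", "body": {
  "fingers": [1,1,1,1,1,1,1,1],
  "offset": [
    [0.1,0.18,0],
    [0.1,0.18,0],
    [0.1,0.18,0],
    [0.1,0.18,0],
    [0.1,0.18,0],
    [0.1,0.18,0],
    [0.1,0.18,0],
    [0.1,0.18,0]
  ],
  "rot": [
    [0,0,-0.02],
    [0,0,-0.02],
    [0,0,-0.02],
    [0,0,-0.02],
    [0,0,-0.02],
    [0,0,-0.02],
    [0,0,-0.02],
    [0,0,-0.013]
  ]
}}

```text
t: 1.1
position: [0.4107, -0.1675, 0.2452]
orientation: [0.0, 1.0, 0.017, 0.0]
force: [1.5, -1.0, -1.0]
width: 0.997
grasp_force: 0.0
```

Request:
{"method": "jog_arm", "body": {
  "fingers": [1,1,1,1,1,1,1,1],
  "offset": [
    [0.05,0.18,0],
    [0.05,0.18,0],
    [0.05,0.18,0],
    [0.05,0.18,0],
    [0.05,0.18,0],
    [0.05,0.18,0],
    [0.05,0.18,0],
    [0.05,0.18,0]
  ],
  "rot": [
    [0,0,0],
    [0,0,0],
    [0,0,0],
    [0,0,0],
    [0,0,0],
    [0,0,0],
    [0,0,0],
    [0,0,0]
  ]
}}

```text
t: 2.1
position: [0.5302, 0.2645, 0.2449]
orientation: [0.0, 1.0, 0.018, -0.0]
force: [1.2, -1.2, 0.5]
width: 1.0
grasp_force: 0.0
```

Request:
{"method": "jog_arm", "body": {
  "fingers": [1,1,1,1,1,1,1,1],
  "offset": [
    [0.012,0.093,-0.1],
    [0,0,-0.15],
    [0,0,-0.15],
    [0,0,-0.15],
    [0,0,-0.1],
    [0,0,-0.07],
    [0,0,-0.03],
    [0,0,0]
  ],
  "rot": [
    [0,0,0],
    [0,0,0],
    [0,0,0],
    [0,0,0],
    [0,0,0],
    [0,0,0],
    [0,0,0],
    [0,0,0]
  ]
}}

```text
t: 3.1
position: [0.5339, 0.2906, 0.0204]
orientation: [0.0, 1.0, 0.018, -0.0]
force: [-0.3, 0.6, 0.9]
width: 0.998
grasp_force: 0.0
```

Request:
{"method": "jog_arm", "body": {
  "fingers": [0,0,0,0,0,0,0,0],
  "offset": [
    [0,0,0],
    [0,0,0],
    [0,0,0],
    [0,0,0],
    [0,0,0],
    [0,0,0],
    [0,0,0],
    [0,0,0]
  ],
  "rot": [
    [0,0,0],
    [0,0,0],
    [0,0,0],
    [0,0,0],
    [0,0,0],
    [0,0,0],
    [0,0,0],
    [0,0,0]
  ]
}}

```text
t: 4.1
position: [0.5345, 0.2911, 0.0214]
orientation: [-0.0, 1.0, 0.018, 0.001]
force: [-1.0, 1.6, 5.9]
width: 0.269
grasp_force: 60.1
```

Request:
{"method": "jog_arm", "body": {
  "fingers": [0,0,0,0,0,0,0,0],
  "offset": [
    [0,0,0.03],
    [0,0,0.06],
    [-0.02,-0.06,0],
    [-0.04,-0.12,0],
    [-0.04,-0.12,0],
    [-0.02,-0.06,0],
    [0,0,0],
    [0,0,0]
  ],
  "rot": [
    [0,0,0],
    [0,0,0],
    [0,0,0],
    [0,0,0],
    [0,0,0],
    [0,0,0],
    [0,0,0],
    [0,0,0]
  ]
}}

```text
t: 5.1
position: [0.4986, 0.1832, 0.048]
orientation: [-0.0, 1.0, 0.018, 0.001]
force: [0.7, -0.3, -3.7]
width: 0.268
grasp_force: 59.3
```

Run:
```python
from h import *
from plant import arm
a=optics.capture("top")[100:300,150:400,::-1]; b=optics.capture("scene")[150:350,130:380,::-1]
cv2.imwrite("pics/t1.png",cv2.resize(a,(750,600),interpolation=cv2.INTER_CUBIC))
cv2.imwrite("pics/s1.png",cv2.resize(b,(750,600),interpolation=cv2.INTER_CUBIC))
s=arm.get_state();print(s['position'],s['force'],s['wrist_torque'])
```

```text
[0.4983669  0.18338721 0.0476483 ] [-0.10547972 -0.70322531 -2.52411976] [-0.04292378  0.06888181 -0.01901056]
```

View pics/t1.png

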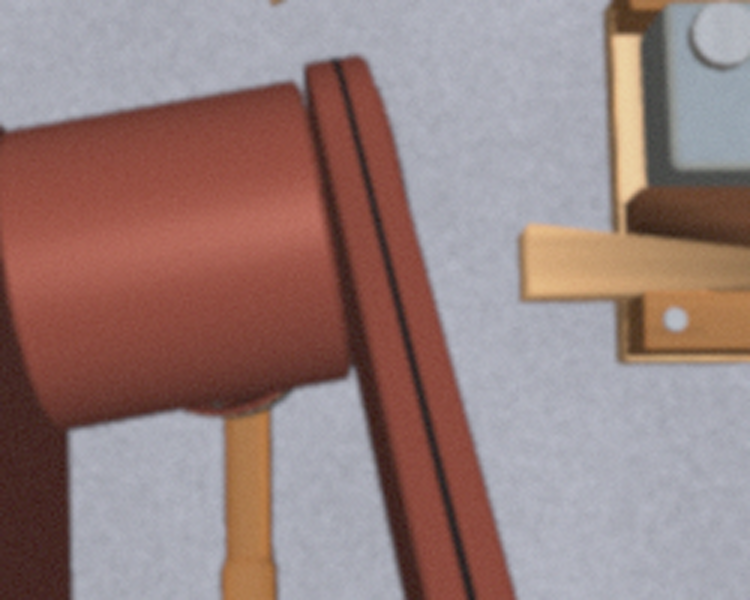

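View pics/s1.png

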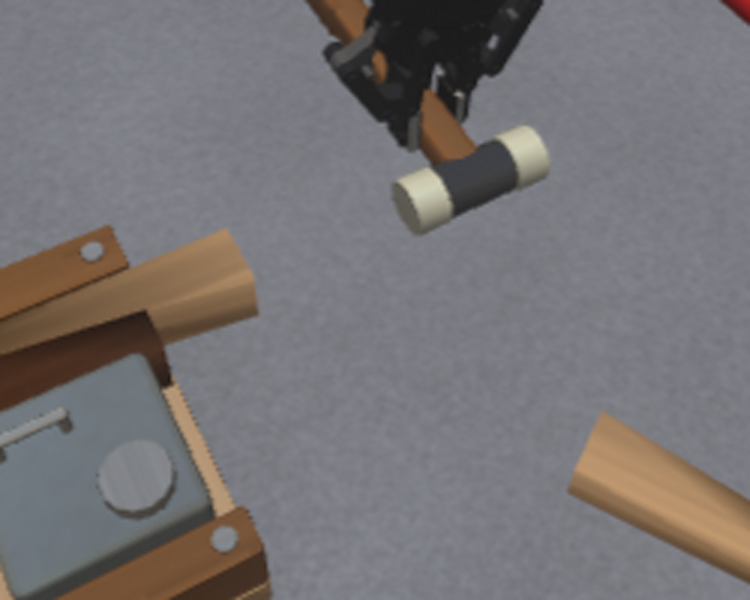

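The hammer is held level. The head's −y face centre is at about (407,205) in the scene crop, and the wedge butt is at about (240,275). Next I'll check that position against the prediction.

Run:
```python
from h import *
c=lambda q:[round((p-o+.5)*3-.5) for p,o in zip(pix("scene",q,1),(130,150))]
for q in [(.549,.142,.0455),(.549,.142,.0635),(.549,.142,.0275),(.547,.232,.0635),(.547,.04,.0455),(.529,.0395,.0655),(.565,.0405,.0655),(.565,.0405,.0255)]: print(q,c(q))
```

```text
(0.549, 0.142, 0.0455) [405, 204]
(0.549, 0.142, 0.0635) [406, 186]
(0.549, 0.142, 0.0275) [404, 222]
(0.547, 0.232, 0.0635) [539, 130]
(0.547, 0.04, 0.0455) [242, 267]
(0.529, 0.0395, 0.0655) [226, 223]
(0.565, 0.0405, 0.0655) [253, 272]
(0.565, 0.0405, 0.0255) [258, 310]
```

Request:
{"method": "jog_arm", "body": {
  "fingers": [0,0,0,0,0,0,0,0],
  "offset": [
    [0.002,-0.07,0],
    [0.003,-0.1,0],
    [0.003,-0.1,0],
    [0.003,-0.1,0],
    [0,-0.03,0],
    [-0.003,0.1,0],
    [-0.003,0.1,0],
    [-0.003,0.1,0]
  ],
  "rot": [
    [0,0,0],
    [0,0,0],
    [0,0,0],
    [0,0,0],
    [0,0,0],
    [0,0,0],
    [0,0,0],
    [0,0,0]
  ]
}}

```text
t: 6.2
position: [0.4984, 0.1542, 0.0474]
orientation: [0.0, 1.0, 0.018, 0.0]
force: [0.3, -0.3, -3.2]
width: 0.271
grasp_force: 60.1
```

Run:
```python
from h import *
from plant import arm
a=optics.capture("top")[100:300,200:450,::-1]; b=optics.capture("scene")[150:350,80:330,::-1]
cv2.imwrite("pics/c2.png",cv2.resize(np.vstack([a,b]),(750,1200),interpolation=cv2.INTER_CUBIC)[::2,::1][:,:])
cv2.imwrite("pics/c2.png",cv2.resize(np.hstack([a,b]),(800,320),interpolation=cv2.INTER_CUBIC))
s=arm.get_state();print(s['position'],s['force'],s['wrist_torque'])
```

```text
[0.49820357 0.15576523 0.04740181] [-0.07625408 -0.42014669 -3.16199388] [-0.04192255  0.08190249  0.02187815]
```

View pics/c2.png

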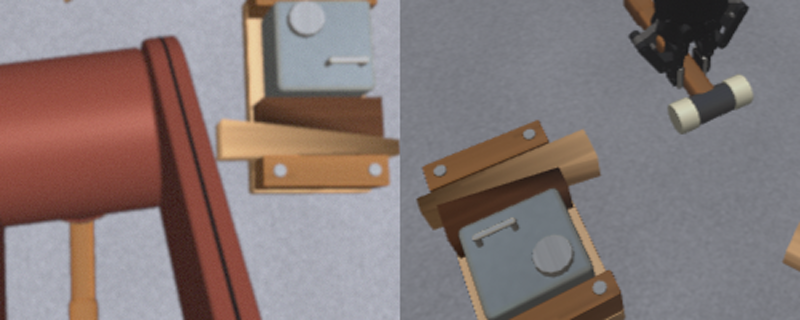

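The butt's top edge is now near px 218 in the left crop, so the wedge moved in about 18 mm. The hammer is still square in the grip.

Request:
{"method": "jog_arm", "body": {
  "fingers": [0,0,0,0,0,0,0,0],
  "offset": [
    [0.002,-0.07,0],
    [0.003,-0.1,0],
    [0.003,-0.1,0],
    [0.002,-0.07,0],
    [0,-0.01,0],
    [-0.003,0.1,0],
    [-0.003,0.1,0],
    [-0.001,0.05,0]
  ],
  "rot": [
    [0,0,0],
    [0,0,0],
    [0,0,0],
    [0,0,0],
    [0,0,0],
    [0,0,0],
    [0,0,0],
    [0,0,0]
  ]
}}

```text
t: 7.3
position: [0.4991, 0.1242, 0.0473]
orientation: [0.0, 1.0, 0.019, -0.0]
force: [0.2, -0.9, -3.3]
width: 0.267
grasp_force: 60.5
```

Run:
```python
from h import *
from plant import arm
a=optics.capture("top")[100:300,200:450,::-1]; b=optics.capture("scene")[150:350,80:330,::-1]
cv2.imwrite("pics/c3.png",cv2.resize(np.hstack([a,b]),(800,320),interpolation=cv2.INTER_CUBIC))
s=arm.get_state();print(s['position'],s['force'],s['wrist_torque'])
for y in(.021,.01,.006,.003,0): print(y,[(p-o+.5)*1.6-.5 for p,o in zip(pix("top",(.5475,y,.0655),1),(200,100))])
```

```text
[0.49913104 0.12399661 0.04725743] [-0.12352638 -0.19773219 -3.81479467] [0.02803308 0.05366927 0.01196864]
0.021 [np.float64(220.17253892655017), np.float64(139.46498055188263)]
0.01 [np.float64(231.62829864122014), np.float64(139.69531274914343)]
0.006 [np.float64(235.79367488450708), np.float64(139.77906278287583)]
0.003 [np.float64(238.91758298293018), np.float64(139.84187281331228)]
0 [np.float64(242.0413847296378), np.float64(139.90468070541607)]
```

View pics/c3.png

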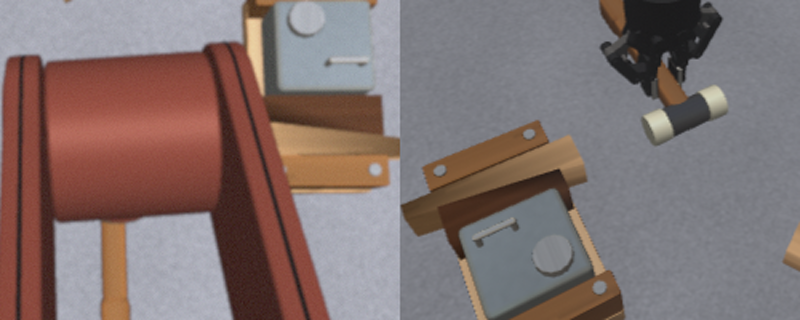

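The butt is hidden from the top camera. In the scene view it has moved further in, and the hammer is drawn back and still square. For the third tap I'll finish slowly and watch the force.

Request:
{"method": "jog_arm", "body": {
  "fingers": [0,0,0,0,0,0,0,0],
  "offset": [
    [0.002,-0.05,0],
    [0.003,-0.1,0],
    [0.002,-0.06,0],
    [0,-0.02,0],
    [0,-0.01,0],
    [0,-0.01,0],
    [0,-0.01,0],
    [0,0,0]
  ],
  "rot": [
    [0,0,0],
    [0,0,0],
    [0,0,0],
    [0,0,0],
    [0,0,0],
    [0,0,0],
    [0,0,0],
    [0,0,0]
  ]
}}

```text
t: 8.4
position: [0.5013, 0.0453, 0.0473]
orientation: [-0.0, 1.0, 0.018, -0.0]
force: [0.9, 3.2, -2.6]
width: 0.269
grasp_force: 60.7
```

Request:
{"method": "jog_arm", "body": {
  "fingers": [0,0],
  "offset": [
    [0,-0.007,0],
    [0,0,0]
  ],
  "rot": [
    [0,0,0],
    [0,0,0]
  ]
}}

```text
t: 8.65
position: [0.5012, 0.045, 0.0474]
orientation: [-0.002, 1.0, 0.018, -0.0]
force: [-0.1, 13.3, -2.0]
width: 0.27
grasp_force: 61.1
```

Request:
{"method": "jog_arm", "body": {
  "fingers": [0,0,0],
  "offset": [
    [0,-0.007,0],
    [0,0,0],
    [0,0,0]
  ],
  "rot": [
    [0,0,0],
    [0,0,0],
    [0,0,0]
  ]
}}

```text
t: 9.02
position: [0.501, 0.0447, 0.0474]
orientation: [-0.003, 1.0, 0.019, -0.0]
force: [-1.2, 21.3, -1.3]
width: 0.268
grasp_force: 61.8
```

The wedge has stopped dead: the force rose to 21 N with only 0.3 mm of motion. Next I'll draw back to the hammer's original, clear spot.

Request:
{"method": "jog_arm", "body": {
  "fingers": [0,0,0,0,0,0,0,0],
  "offset": [
    [0,0.06,0],
    [0.01,0.13,0],
    [0.02,0.15,0],
    [0.03,0.15,0],
    [0.03,0.15,0],
    [0.02,0.12,0],
    [0,0.06,0],
    [0,0,0]
  ],
  "rot": [
    [0,0,0],
    [0,0,0],
    [0,0,0],
    [0,0,0],
    [0,0,0],
    [0,0,0],
    [0,0,0],
    [0,0,0]
  ]
}}

```text
t: 10.02
position: [0.5339, 0.2871, 0.047]
orientation: [0.0, 1.0, 0.019, -0.0]
force: [0.7, -0.4, -4.8]
width: 0.271
grasp_force: 60.8
```

Run:
```python
from h import *
from plant import arm
a=optics.capture("top")[100:300,200:450,::-1]; b=optics.capture("scene")[150:350,130:380,::-1]
cv2.imwrite("pics/c4.png",cv2.resize(np.hstack([a,b]),(800,320),interpolation=cv2.INTER_CUBIC))
s=arm.get_state();print(s['position'],s['force'],s['wrist_torque'])
```

```text
[0.53388281 0.28544102 0.0468394 ] [-0.3490558  -0.24293213 -3.63094294] [-0.01972987  0.07380545  0.02239108]
```

View pics/c4.png

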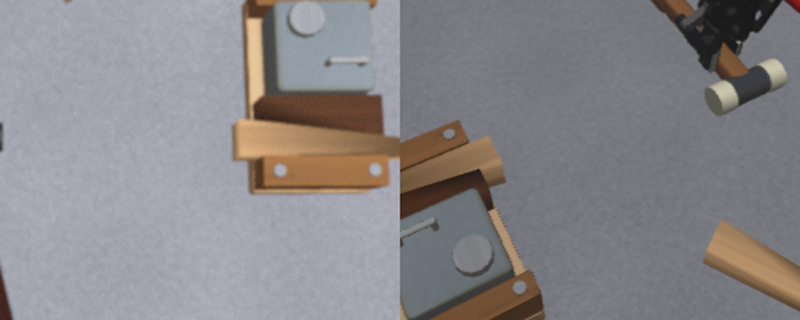

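The butt's top edge is at px 234, so y is about 5–7 mm. That is about 34 mm of travel, with about 20 mm standing out and the jaw against the tin. The hammer is level and clear, so I'll lay it down.

Request:
{"method": "jog_arm", "body": {
  "fingers": [0,0,0,0,0,0],
  "offset": [
    [0,0,-0.03],
    [0,0,-0.03],
    [0,0,-0.015],
    [0,0,-0.008],
    [0,0,-0.004],
    [0,0,0]
  ],
  "rot": [
    [0,0,0],
    [0,0,0],
    [0,0,0],
    [0,0,0],
    [0,0,0],
    [0,0,0]
  ]
}}

```text
t: 10.88
position: [0.5347, 0.2865, 0.0215]
orientation: [-0.0, 1.0, 0.018, 0.0]
force: [-0.1, -0.6, -4.0]
width: 0.268
grasp_force: 60.8
```

Request:
{"method": "jog_arm", "body": {
  "fingers": [0.5,1,1,1,1,1,1,1],
  "offset": [
    [0,0,0],
    [0,0,0],
    [0,0,0],
    [0,0,0],
    [0,0,0],
    [0,0,0],
    [0,0,0.02],
    [0,0,0.08]
  ],
  "rot": [
    [0,0,0],
    [0,0,0],
    [0,0,0],
    [0,0,0],
    [0,0,0],
    [0,0,0],
    [0,0,0],
    [0,0,0]
  ]
}}

```text
t: 11.88
position: [0.533, 0.2857, 0.0501]
orientation: [0.001, 1.0, 0.018, -0.002]
force: [-0.3, 1.0, 0.3]
width: 1.0
grasp_force: 0.0
```

Request:
{"method": "jog_arm", "body": {
  "fingers": [1,1,1,1,1,1,1,1],
  "offset": [
    [0,0,0.12],
    [0,0,0.15],
    [0,0,0.15],
    [0,0,0.1],
    [0,0.15,0],
    [0,0.15,0],
    [0,0.15,0],
    [0,0,0]
  ],
  "rot": [
    [0,0,0],
    [0,0,0],
    [0,0,0],
    [0,0,0],
    [0,0,0],
    [0,0,0],
    [0,0,0],
    [0,0,0]
  ]
}}

```text
t: 12.88
position: [0.5335, 0.4241, 0.2073]
orientation: [-0.0, 1.0, 0.019, 0.0]
force: [1.4, -1.8, -0.8]
width: 1.001
grasp_force: 0.0
```

Run:
```python
from h import *
cv2.imwrite("pics/f.png",np.hstack([cv2.resize(optics.capture(n)[:,:,::-1],(400,300),interpolation=cv2.INTER_AREA) for n in("top","scene")]))
```

```text
(no output)
```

View pics/f.png

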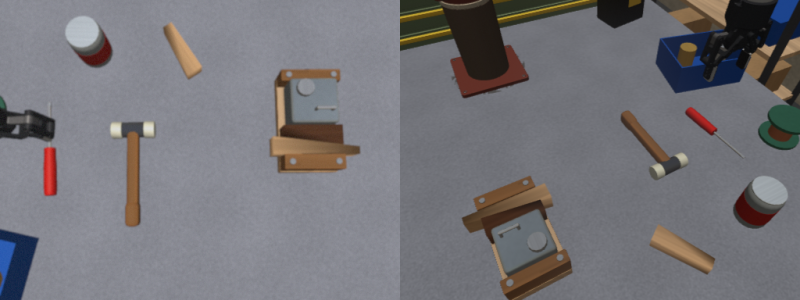

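The hammer lies flat at about (132,130) in the top view, well clear of the clamp. The wedge is home, with its butt at about (271,146), and the arm touches nothing.

```bash
python3 -c "
from plant import ticket
print(ticket.sign_off())"
```

```text
the job is handed in; nothing more can be done
None
```

The wedge was tapped home in three separate taps until it stopped dead (21 N with no further travel), the hammer is lying flat on the bench clear of it, and the job was handed in at about 13 s; no verdict was shown.

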